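Shut down the ultrasonic cleaner and hold its lid half open

ROBOT

A 6-joint arm with a two-finger parallel gripper is mounted at the origin on the work surface. World frame = base frame: x ahead of the robot, y to its left, z up, the work surface at z = 0. Lengths are in mm, angles in degrees, forces in N, time in s.
With the tool pointing down it reaches from about 350 to 850 mm from the base axis. Payload 8.1 kg.
Tool frame: the origin (TCP) lies midway between the tips of the shut fingers; the grasp point (between the pads) lies 19 mm behind it (hold_point_z is the distance from the TCP to the grasp point, in mm); z points along the fingers, y is the direction in which the jaws open and shut (so a half turn about z gives the same grasp; the last joint's range is limited). The gripper opens to 85 mm and grips with 20 to 120 N. Pads are 22 mm wide; open, the fingers measure 114 mm over their backs; the gripper's body (76 mm by 85 mm) begins 54 mm behind the grasp point. The pads swing forward as they close: fully open they stand 13 mm farther back than shut.
Start: joints at [65.122, 7.471, 85.268, -0, 87.261, -4.893], TCP at [205.041, 563.883, 231.292] pointing down, gripper open.
Joint ranges: [-169.43, 169.43], [-51.17, 129.36], [1.28, 143.12], [-76.62, 256.62], [0, 156.53], [-152.29, 152.29]. Speed limits (degrees/s): [136.94, 136.94, 159.86, 180, 180, 180].

INTERFACE

Orientations are given as [roll, pitch, yaw] about the fixed x, y, z axes, in that order (R = Rz(yaw) Ry(pitch) Rx(roll)).
In Python, from bench import sense, snapshot, camera_params, hand_in, hold_point_z gives the robot as it stands.
- The arm moves only by the tool servo_tool, never from a script. Its argument "motion" is a list of rows, each a list of 7 numbers: the finger opening in mm, from 0 to 85.4, then the shift along the tool's x, y, z in mm, then the turn, a rotation vector about the tool's x, y, z in rad. A call has 1 to 10 rows; each row shifts and turns the pose as measured when the row begins, along the tool's axes as they then stand; what a row does not reach is not made up. A row lasts 1/10 s, in which the tool goes at most 50 mm and 8.59 degrees, less where a joint would pass 70% of its speed; a pose out of reach is approached as far as the arm can. A call with a gripper value outside its range is refused whole. The fingers move at their own pace and stop on an object; "force" is the grip in N (left out, the last holds). Time passes only in rows, so rows that do not move let the fingers close. It gives the time, the measured TCP pose, the force and the opening at its end, in the units of the state.
- sense(): the state, without advancing time (a new reading comes with each control period).
- snapshot(name): name is "side" or "top" or "wrist"; returns the picture (384x512x3 uint8, blue, green, red); there is no depth.
- camera_params(name): a dict with "fx", "fy", "cx", "cy" (pixels), "R" (3x3) and "t" (3): a world point X has camera coordinates R X + t; the wrist camera has in their place "tool_from_camera" (4x4, takes a point from camera to tool coordinates, whose origin is the TCP and whose axes are the flange's). Camera axes: x right, y down, z forward; pixel columns grow to the right and rows downward; lengths in mm; the calibration is good to about 2 mm. A picture is of the moment at which its call begins: read the wrist's pose just before it. camera_params takes no time and is no camera call.
- hand_in(): hands the job in, once; it reports no verdict.
The state is a dict: "time": time; "joint_pos": joint angles; "qd": joint speeds; "joint_efforts": joint torques, N m; "tool_pos": TCP position; "tcp_rot": TCP orientation; "ft_force": force on the tool from outside, world axes, zero at the start; "wrist_torque": the same for the moment, N m; "finger_gap": finger opening in mm.
Only numpy, scipy, OpenCV 4.12 (cv2) and the standard library are available. Lean on these libraries where they do the work, as an engineer would, in place of code of your own. Each camera call takes 0.05 s, during which the arm holds its last target. There are 200 camera calls.

TASK

Shut down the ultrasonic cleaner on the repair bench: with its lid shut, press the three keys fully one at a time, letting each spring back - first the small round one, then the long bar, then the large round one. Then take the lid by its handle, raise it to 45 degrees and finish while still holding it steady there with the gripper, so that the basket can be inspected while the lid shields the bench; it falls shut if let go. Leave everything else on the bench where it is.

Things in the scene. Friction and masses are not known exactly. Their poses are not given: they have to be found in the camera images.
- cleaner: bench-top ultrasonic cleaner, bare steel, fixed to the table: 190 deep (own x, its front faces -x) x 300 wide (own y) x 120 high. Origin at the centre of its underside on the table. The 200 mm wide tank with the lid takes its right part (own y -150 to +50), a 100 mm wide flat closed deck with the keys its left part (own y +50 to +150). Turned up to 0.3 rad about vertical.
- lid (a joint): opening angle of the lid, rad: 0 shut (level), 0.785 = 45 degrees, stop at 1.6. The lid is a steel plate 185 deep x 196 wide x 6 thick, hinged along own y on the tank's far rim, so its front edge (nearest the robot) swings up and back. A closing spring and its weight (0.28 to 0.46 kg) pull it shut from any angle: an upward pull at the handle of about 3 to 4 N starts it and 5 to 8 N holds it at 45 degrees; nothing latches.
- lid_hinge (a point): point on the hinge axis, in the middle of the lid's far edge, 120 above the table. Axes are the cleaner's; the hinge axis is its y. Does not move with the lid.
- lid_handle (a point): centre of the lid's handle: a round black bar 12 in diameter and 112 long over all, along own y, on a post at each end (88 mm free between the posts), its centre line 40 above the lid's top face. With the lid shut it lies 145 in front of the hinge axis (towards own -x) and 46.5 above it, 166.5 above the table; it turns about the hinge with the lid. 40 mm of lid remain in front of it. The bar can turn between two fingers as the lid rises.
- small_key (a joint): how far the small round key, 16 in diameter is pushed straight down, m: 0 up, 0.006 fully down. Springs back by itself; 1.3 N starts it, 4.3 N holds it fully down. It counts as pressed beyond 0.004.
- small_key_top (a point): centre of the top face of the small round key, 16 in diameter, white plastic on a grey square 46 x 46; the top is 18 above the deck (138 above the table) when up. The three keys stand in one row along the cleaner's own x, 60 mm between centres, on the deck left of the lid; which key has which place varies. 
- bar_key (a joint): how far the long rectangular key, 14 (own x) x 38 (own y) is pushed straight down, m: 0 up, 0.006 fully down. Springs back by itself; 1.3 N starts it, 4.3 N holds it fully down. It counts as pressed beyond 0.004.
- bar_key_top (a point): centre of the top face of the long rectangular key, 14 (own x) x 38 (own y), white plastic on a grey square 46 x 46; the top is 18 above the deck (138 above the table) when up. The three keys stand in one row along the cleaner's own x, 60 mm between centres, on the deck left of the lid; which key has which place varies. 
- large_key (a joint): how far the large round key, 35 in diameter is pushed straight down, m: 0 up, 0.006 fully down. Springs back by itself; 1.3 N starts it, 4.3 N holds it fully down. It counts as pressed beyond 0.004.
- large_key_top (a point): centre of the top face of the large round key, 35 in diameter, white plastic on a grey square 46 x 46; the top is 18 above the deck (138 above the table) when up. The three keys stand in one row along the cleaner's own x, 60 mm between centres, on the deck left of the lid; which key has which place varies. 
- phone: bystander to leave alone: opened phone, 150 x 72 x 12, lying in front of the cleaner; origin on its underside.
- spudger: bystander to leave alone: black plastic prying stick, 140 long, 11 wide, 6 high, in front of the cleaner; origin on its underside.
- tweezers: bystander to leave alone: dark steel tweezers, 140 long, 8 high, on the table left of the cleaner; origin on its underside.
- driver: bystander to leave alone: slim grey screwdriver, 170 long, left of the cleaner; origin on its underside.
- torque_driver: bystander to leave alone: orange-handled screwdriver, 190 long, right of the cleaner; origin on its underside.
- screw_dish: bystander to leave alone: white two-compartment screw dish, 80 x 60 x 20, right of the cleaner; origin on its underside.
- suction_cup: bystander to leave alone: black rubber suction cup, 48 across, 28 high, left of the cleaner near its front; origin on its underside.

How it is judged:
By the outcome, as a careful person would: the job done as asked, in the order asked, and still so for the second after the job is handed in, while the arm keeps its last pose, push and grip.
It also fails if it takes over 56 s, if anything falls off the work surface, if the arm or the gripper's body presses on something with over 40 N, if the wrist force passes 120 N, or if a joint passes its speed limit or range.

## Working session

There is one attempt and no reset: what is moved stays moved. The work goes in short steps, Python scripts to look and compute and a tool call to move; the robot and the scene stay as the last step left them, time stands still between calls to the robot, and variables do not carry over. Pictures are saved under pics/ and viewed, about 8 in all and at most 12, crops included, and the job is handed in when it is done.

Besides the shell and the picture viewer there is one more tool, called after "Call:" by a JSON object that holds its "name" and its "arguments". servo_tool: Moves the arm, as the interface text tells. Its arguments: {"type":"object","properties":{"motion":{"type":"array"},"force":{"type":"number"}},"required":["motion"]}

```bash
ls; mkdir -p pics; python3 - <<'E'
from bench import *
import cv2
for n in("top","side"):
    cv2.imwrite(f"pics/{n}0.png",cv2.resize(snapshot(n),None,fx=1.5,fy=1.5))
    p=camera_params(n);print(n,{k:(v.tolist() if hasattr(v,'tolist') else v) for k,v in p.items()})
print(sense(),hold_point_z); print(camera_params("wrist"))
E
```

```text
pics
top {'fx': 365.2509352170229, 'fy': 365.2509352170229, 'cx': 257.1032948846955, 'cy': 189.85900398933748, 'R': [[0.02323725875335802, -0.9991237007261744, 0.03481178611998216], [-0.996096665008333, -0.02610478443356087, -0.0843206628825578], [0.08515552691931466, -0.032716522995440936, -0.9958303898547093]], 't': [-56.035516179068395, 549.0018392242463, 987.8974007260645]}
side {'fx': 418.6276822752953, 'fy': 418.6276822752953, 'cx': 254.94200516657114, 'cy': 187.96996961728618, 'R': [[-0.9946406638052665, -0.10247284613370605, 0.013757387480047772], [-0.08735562313823816, 0.7617168465795693, -0.6419941127012041], [0.05530773012110038, -0.6397552355722728, -0.7665861292423161]], 't': [541.5185582192225, 154.5903006138149, 986.8195015132068]}
{'time': 0.1, 'joint_pos': array([ 6.51219680e+01,  7.51024726e+00,  8.53235747e+01, -5.99583613e-05,
        8.72622789e+01, -4.89469277e+00]), 'qd': array([ 0.0100296 , -0.10905664, -0.14736124,  0.13518674, -0.05157833,
       -0.06654523]), 'joint_efforts': array([ 2.18371475e-03, -5.70949566e+01, -5.01943052e+01, -9.13474446e-05,
        8.09047488e-03,  5.77109381e-05]), 'tool_pos': array([204.831993  , 563.42063298, 230.34977547]), 'tcp_rot': array([-1.79904244e+02, -8.14010354e-03,  1.60016657e+02]), 'ft_force': array([ 0.77837331, -1.05648106,  0.03360046]), 'wrist_torque': array([-0.01900912, -0.02470764,  0.06131435]), 'finger_gap': 85.04188225809227} 18.700000000000003
{'fx': 325.7482242521993, 'fy': 325.7482242521993, 'cx': 257.1619870330281, 'cy': 192.88534202773593, 'tool_from_camera': array([[-1.55341226e-03, -9.65955963e-01, -2.58701883e-01,
         6.49487034e+01],
       [ 9.99998785e-01, -1.53479771e-03, -2.73919033e-04,
         5.75400326e-01],
       [-1.32461335e-04, -2.58701994e-01,  9.65957173e-01,
        -1.42796632e+02],
       [ 0.00000000e+00,  0.00000000e+00,  0.00000000e+00,
         1.00000000e+00]])}
```

View pics/top0.png

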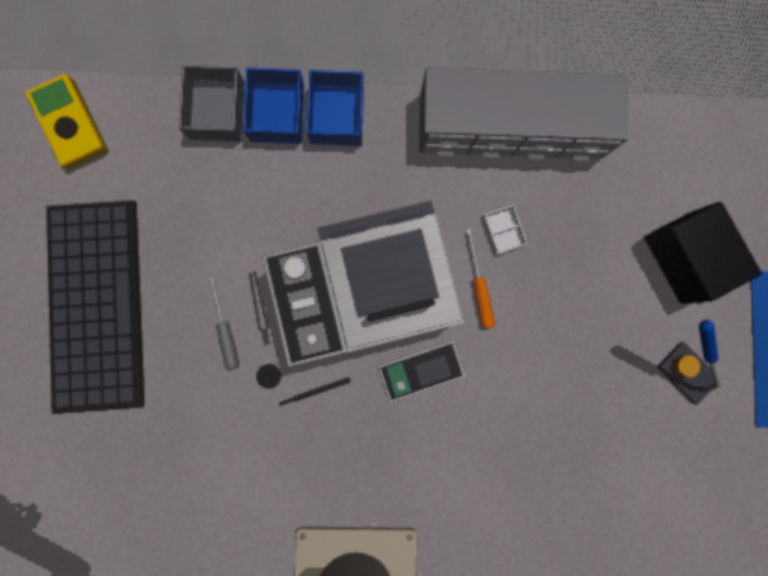

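View pics/side0.png

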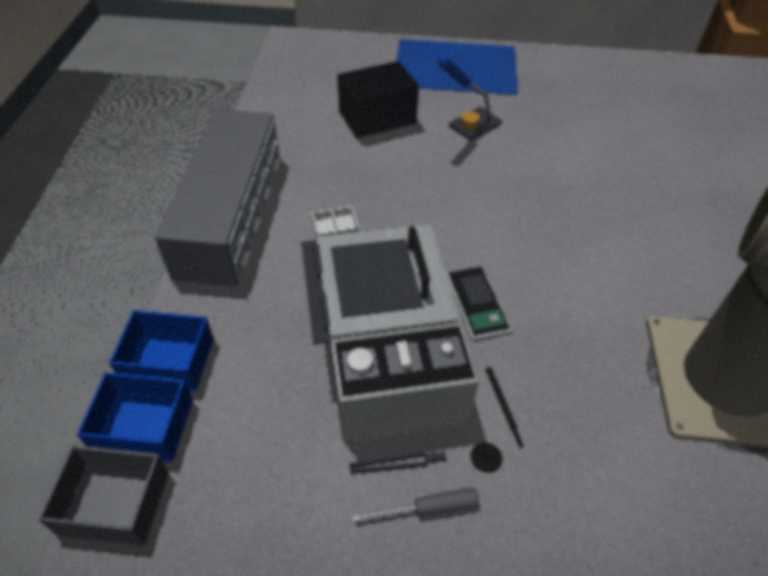

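The top view (1.5x pixels) shows the key row: large key at (294,267), bar at (303,303), small key at (312,339), which is nearest the robot. The lid handle is around (400,308). In the side view the keys are at (360,360), (403,354) and (447,348). The handle bar runs from (412,230) to (428,295).

```bash
cat > h.py <<'E'
import numpy as np,cv2
from bench import *
def ray(n,u,v):
    p=camera_params(n);R=np.array(p['R']);t=np.array(p['t'])
    return -R.T@t, R.T@np.array([(u-p['cx'])/p['fx'],(v-p['cy'])/p['fy'],1])
def onz(n,u,v,z):
    c,d=ray(n,u,v);return c+d*(z-c[2])/d[2]
def tri(a,b):
    (c1,d1),(c2,d2)=ray("top",*a),ray("side",*b)
    s=np.linalg.lstsq(np.c_[d1,-d2],c2-c1,rcond=None)[0]
    p,q=c1+s[0]*d1,c2+s[1]*d2
    return (p+q)/2,np.linalg.norm(p-q)
E
python3 - <<'E'
from h import *
seeds={"top":[(208,226),(202,202),(196,178)],"side":[(298,232),(269,236),(240,240)]}
out={}
for n in seeds:
    im=snapshot(n);g=cv2.resize(im,None,fx=4,fy=4,interpolation=cv2.INTER_CUBIC).min(2)
    out[n]=[]
    for (u,v) in seeds[n]:
        r=11; sub=g[4*(v-r):4*(v+r),4*(u-r):4*(u+r)].astype(np.uint8)
        th=(int(sub.max())+int(np.median(sub)))/2
        k,l,st,ce=cv2.connectedComponentsWithStats((sub>th).astype(np.uint8))
        i=1+np.argmax([st[j,4]*(np.hypot(*(ce[j]-44))<24) for j in range(1,k)])
        c=((ce[i]+.5)/4-.5+[u-r,v-r]);out[n].append(c)
        print(n,c.round(1),st[i,2:4]/4,sub.max(),th,onz(n,*c,138).round(1))
for a,b in zip(out["top"],out["side"]): print(tri(a,b))
t=cv2.resize(snapshot("top")[125:260,170:320],None,fx=5,fy=5,interpolation=cv2.INTER_CUBIC)
s=cv2.resize(snapshot("side")[140:290,195:330],None,fx=4,fy=4,interpolation=cv2.INTER_CUBIC)
t=cv2.convertScaleAbs(t,alpha=1.5);cv2.imwrite("pics/t1.png",t[:600]);cv2.imwrite("pics/s1.png",cv2.convertScaleAbs(s,alpha=1.5))
E
```

```text
top [207.5 225.5] [5.5  5.75] 177 140.0 [450.5  79.6 138. ]
top [201.7 201.5] [14.75  7.75] 178 140.0 [508.4  95.8 138. ]
top [196.  177.8] [13.75 13.25] 177 140.0 [566.2 111.8 138. ]
side [297.5 230.9] [6.75 6.25] 187 139.5 [450.7  80.1 138. ]
side [268.8 235.2] [ 8.5 15. ] 190 143.5 [508.1  97.2 138. ]
side [239.5 239. ] [16.5 13.5] 195 149.0 [566.  112.6 138. ]
(array([450.58969873,  79.66534171, 137.30717704]), np.float64(0.1111050570759201))
(array([508.30115341,  95.97710467, 136.23810512]), np.float64(0.34654176396143044))
(array([566.19517447, 111.92517264, 136.91100469]), np.float64(0.2696106970526917))
```

View pics/t1.png

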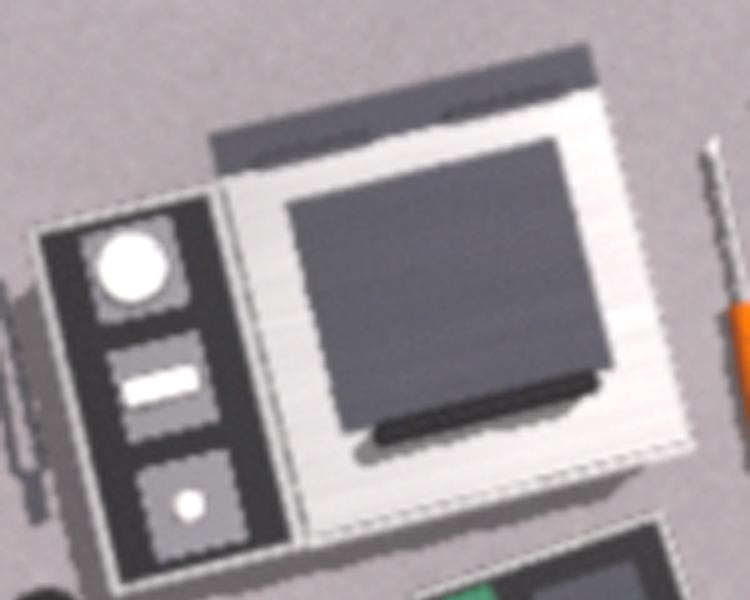

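View pics/s1.png

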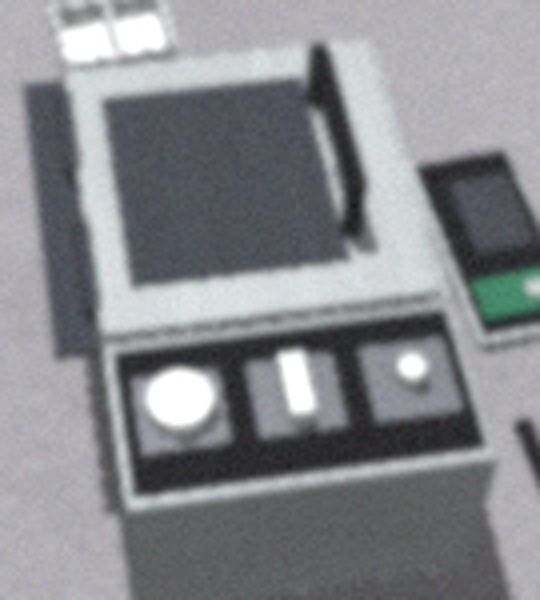

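The key spacing comes out at 60.0 mm and the height at about 137, both as specified. The cleaner's yaw is about 15.6°. In the zoomed top view the handle ends are at about (378,433) and (600,378). I'll measure the handle and start rotating the tool.

```bash
cat >> h.py <<'E'
from scipy.spatial.transform import Rotation as Ro
def need(target,yaw=105.57,rp=(180,0)):
    s=sense();R=Ro.from_euler('xyz',s['tcp_rot'],degrees=True)
    G=Ro.from_euler('xyz',[rp[0],rp[1],yaw],degrees=True)
    print('t',round(s['time'],2),'pos',s['tool_pos'].round(1),'rot',s['tcp_rot'].round(2),'F',s['ft_force'].round(1),'gap',round(float(s['finger_gap']),1))
    print('shift tool',R.inv().apply(np.array(target)-s['tool_pos']).round(1),'turn',(R.inv()*G).as_rotvec().round(4))
E
python3 - <<'E'
from h import *
for n,c in(("top",[(490,410),(378,433),(598,380)]),("side",[])):
    for x,y in c: print(onz(n,(x+.5)/5-.5+170,(y+.5)/5-.5+125,166.5).round(1))
a=lambda x,y:((x+.5)/5-.5+170,(y+.5)/5-.5+125)
b=lambda x,y:((x+.5)/4-.5+195,(y+.5)/4-.5+140)
print(tri(a(378,433),b(355,230)),tri(a(598,380),b(319,50)))
im=snapshot("top")[125:260,170:320];m=(im.max(2)<45).astype(np.uint8);m[:,:68]=0;m[:68]=0;m[94:]=0
k,l,st,ce=cv2.connectedComponentsWithStats(m);i=1+st[1:,4].argmax();print(st[i],ce[i]+[170,125],onz("top",*(ce[i]+[170,125]),166.5))
r=np.radians(15.57);ox=np.array([np.cos(r),np.sin(r)]);oy=np.array([-ox[1],ox[0]])
print("expected handle",np.array([508.4,96.2])-150*oy-50*ox)
need([450.6,79.8,200])
E
```

```text
[498.8 -63.6 166.5]
[486.7 -10.8 166.5]
[ 514.4 -114.8  166.5]
(array([486.05630267, -10.76139842, 130.89848673]), np.float64(3.089232388003227)) (array([ 514.08274784, -115.22881564,  162.84507158]), np.float64(1.0455885013076627))
[ 75  75  44  14 177] [266.09039548 206.26553672] [499.55268089 -60.00650105 166.5       ]
expected handle [500.49715891 -61.71625978]
t 0.35 pos [205.  563.8 231. ] rot [-179.97   -0.    160.02] F [ 0.2 -0.3 -0.9] gap 85.0
shift tool [-396.2 -370.9   31.2] turn [-4.000e-04  2.000e-04  9.503e-01]
```

Call:
{"name": "servo_tool", "arguments": {"motion": [[0,0,0,0,0,0,0.136],[0,0,0,0,0,0,0.136],[0,0,0,0,0,0,0.136],[0,0,0,0,0,0,0.136],[0,0,0,0,0,0,0.136],[0,0,0,0,0,0,0.136],[0,0,0,0,0,0,0.136]], "force": 40}}

```text
time: 1.05
tool_pos: [204.9, 563.6, 230.7]
tcp_rot: [-180.0, 0.0, 103.5]
ft_force: [-0.4, 0.1, -0.3]
finger_gap: -0.5
```

```bash
python3 -c "
from h import *
need([450.6,79.8,200])"
```

```text
t 1.05 pos [204.9 563.6 230.7] rot [-1.7996e+02  5.0000e-02  1.0347e+02] F [-0.4  0.1 -0.3] gap -0.5
shift tool [-527.7  126.2   31.1] turn [-0.0007  0.0009 -0.0366]
```

The measured handle centre is about (500,-62), which matches the key geometry.

Call:
{"name": "servo_tool", "arguments": {"motion": [[0,-20,5,0,0,0,0],[0,-48,11.5,0,0,0,-0.018],[0,-48,11.5,0,0,0,-0.018],[0,-48,11.5,0,0,0,0],[0,-48,11.5,0,0,0,0],[0,-48,11.5,0,0,0,0],[0,-48,11.5,0,0,0,0],[0,-48,11.5,0,0,0,0],[0,-48,11.5,0,0,0,0],[0,-48,11.5,0,0,0,0]]}}

```text
time: 2.05
tool_pos: [427.1, 150.9, 230.9]
tcp_rot: [179.8, -0.1, 105.9]
ft_force: [1.6, 0.7, 0.6]
finger_gap: -0.2
```

```bash
python3 -c "
from h import *
need([450.6,79.8,180])"
```

```text
t 2.05 pos [427.1 150.9 230.9] rot [ 1.7977e+02 -8.0000e-02  1.0589e+02] F [1.6 0.7 0.6] gap -0.2
shift tool [-74.9   2.9  50.8] turn [ 0.0041 -0.0013  0.0056]
```

Call:
{"name": "servo_tool", "arguments": {"motion": [[0,-35,1.5,10,0,0,0.005],[0,-35,1.5,15,0,0,0],[0,-5,0,15,0,0,0],[0,0,0,10,0,0,0],[0,0,0,0,0,0,0],[0,0,0,0,0,0,0]]}}

```text
time: 2.65
tool_pos: [454.0, 71.0, 181.1]
tcp_rot: [179.5, 0.0, 105.1]
ft_force: [-0.4, 0.1, 0.5]
finger_gap: -0.0
```

```bash
python3 - <<'E'
from h import *
need([450.6,79.8,138])
im=snapshot("wrist");cv2.imwrite("pics/w1.png",im)
p=camera_params("wrist");s=sense();T=p['tool_from_camera'];R=Ro.from_euler('xyz',s['tcp_rot'],degrees=True)
g=im.min(2);k,l,st,ce=cv2.connectedComponentsWithStats((g>130).astype(np.uint8))
for i in range(1,k):
    if st[i,4]<60: continue
    d=R.apply(T[:3,:3]@[(ce[i,0]-p['cx'])/p['fx'],(ce[i,1]-p['cy'])/p['fy'],1]);c=s['tool_pos']+R.apply(T[:3,3])
    print(ce[i].round(1),st[i,2:],(c+d*(138-c[2])/d[2]).round(1))
E
```

```text
t 2.65 pos [454.   71.  181.1] rot [1.7952e+02 4.0000e-02 1.0510e+02] F [-0.4  0.1  0.5] gap -0.0
shift tool [ 9.4 -1.4 43.1] turn [ 0.0084  0.0007 -0.0082]
[76.7  6. ] [ 70  18 715] [336.3 158.3 138. ]
[408.8  83.2] [  292   350 29540] [514.5 167.6 138. ]
[ 85.4 189.7] [  223   311 44348] [352.9  62.6 138. ]
[289.5 119.9] [ 24   9 147] [457.3 132.  138. ]
[348.8 196.7] [  75   70 4218] [504.1  98.4 138. ]
[444.5 197.6] [  78   68 3727] [559.5 112.6 138. ]
[256.  209.9] [  71   51 2698] [452.9  76.3 138. ]
[423.4 288.1] [ 182   60 4294] [570.8  52.9 138. ]
[139.4 281.9] [ 14  11 110] [393.7  10.8 138. ]
```

View pics/w1.png

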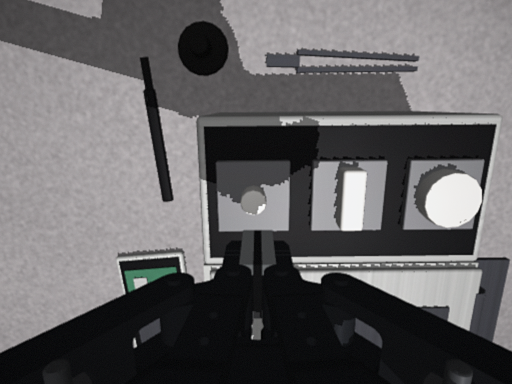

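The wrist view shows the small key at (253,200), the bar top at (354,198) and the large key at (450,198). The closed fingertips are just on the lid side of the small key, at (257,240). I'll cast these rays as a cross-check.

Call:
{"name": "servo_tool", "arguments": {"motion": [[0,9.5,-1.5,10,0.008,0,-0.008],[0,0,0,10,0,0,0],[0,0,0,0,0,0,0],[0,0,0,0,0,0,0]]}}

```text
time: 3.1
tool_pos: [450.1, 83.3, 160.9]
tcp_rot: [179.9, 0.0, 105.9]
ft_force: [0.3, -0.3, 0.6]
finger_gap: 0.0
```

```bash
python3 - <<'E'
from h import *
p=camera_params("wrist");T=p['tool_from_camera'];R=Ro.from_euler('xyz',[179.52,.04,105.1],degrees=True)
c=np.array([454,71,181.1])+R.apply(T[:3,3])
for u,v in((253,200),(354,198),(450,198)):
    d=R.apply(T[:3,:3]@[(u-p['cx'])/p['fx'],(v-p['cy'])/p['fy'],1]);print((c+d*(138-c[2])/d[2]).round(1))
need([450.6,79.8,138])
E
```

```text
[449.6  81.6 138. ]
[507.3  98.3 138. ]
[562.8 113.  138. ]
t 3.1 pos [450.1  83.3 160.9] rot [1.7988e+02 5.0000e-02 1.0588e+02] F [ 0.3 -0.3  0.6] gap 0.0
shift tool [-3.5 -0.5 22.9] turn [0.0021 0.0008 0.0054]
```

The wrist and top views agree to within about 2 mm, so I'll press the small key.

Call:
{"name": "servo_tool", "arguments": {"motion": [[0,-2.5,-0.5,8,0,0,0.005],[0,0,0,8,0,0,0],[0,0,0,3,0,0,0],[0,0,0,3,0,0,0],[0,0,0,0,0,0,0]]}}

```text
time: 3.6
tool_pos: [450.6, 80.5, 137.1]
tcp_rot: [179.9, 0.1, 105.6]
ft_force: [-0.8, 0.6, 1.5]
finger_gap: -0.1
```

```bash
python3 -c "
from h import *
need([450.3,80.3,131])"
```

```text
t 3.6 pos [450.6  80.5 137.1] rot [1.7985e+02 5.0000e-02 1.0555e+02] F [-0.8  0.6  1.5] gap -0.1
shift tool [-0.1 -0.3  6.1] turn [ 0.0026  0.0009 -0.0003]
```

Call:
{"name": "servo_tool", "arguments": {"motion": [[0,0,0,3,0,0,0],[0,0,0,2,0,0,0],[0,0,0,1.5,0,0,0],[0,0,0,0.5,0,0,0]]}}

```text
time: 4.0
tool_pos: [451.1, 80.5, 132.0]
tcp_rot: [179.8, 0.1, 105.5]
ft_force: [-4.7, -0.0, 9.1]
finger_gap: -0.0
```

Call:
{"name": "servo_tool", "arguments": {"motion": [[0,0,0,1,0,0,0]]}}

```text
time: 4.1
tool_pos: [451.1, 80.5, 131.9]
tcp_rot: [179.8, 0.1, 105.6]
ft_force: [-6.2, -0.2, 12.5]
finger_gap: 0.1
```

Call:
{"name": "servo_tool", "arguments": {"motion": [[0,0,0,-8,0,0,0],[0,0,0,-10,0,0,0],[0,0,0,-10,0,0,0],[0,0,0,0,0,0,0]]}}

```text
time: 4.5
tool_pos: [451.6, 80.4, 162.5]
tcp_rot: [179.7, 0.1, 105.6]
ft_force: [0.1, 0.7, 0.3]
finger_gap: -0.3
```

```bash
python3 -c "
from h import *
need([507.9,96.8,158])"
```

```text
t 4.5 pos [451.6  80.4 162.5] rot [1.7971e+02 9.0000e-02 1.0556e+02] F [0.1 0.7 0.3] gap -0.3
shift tool [ 0.7 58.6  4.8] turn [ 0.005   0.0017 -0.0002]
```

The small key hit its stop at z = 131.9 with the force rising to 12.5 N. The bar is next.

Call:
{"name": "servo_tool", "arguments": {"motion": [[0,0,25,0,0.003,0,0],[0,0,25,0,0,0,0],[0,0,4,0,0,0,0],[0,0,0,0,0,0,0],[0,0,0,0,0,0,0]]}}

```text
time: 5.0
tool_pos: [504.2, 95.0, 162.4]
tcp_rot: [179.9, 0.1, 105.6]
ft_force: [-0.3, 0.9, -0.1]
finger_gap: 0.2
```

```bash
python3 -c "
from h import *
need([507.9,96.8,139])"
```

```text
t 5.0 pos [504.2  95.  162.4] rot [1.7993e+02 1.0000e-01 1.0555e+02] F [-0.3  0.9 -0.1] gap 0.2
shift tool [ 0.7  4.1 23.4] turn [ 0.0012  0.0018 -0.0003]
```

Call:
{"name": "servo_tool", "arguments": {"motion": [[0,0.5,4,8,0,0.002,0],[0,0,0,8,0,0,0],[0,0,0,6,0,0,0],[0,0,0,0,0,0,0]]}}

```text
time: 5.4
tool_pos: [506.3, 96.2, 137.9]
tcp_rot: [180.0, -0.0, 105.5]
ft_force: [0.3, 1.0, 1.3]
finger_gap: -0.1
```

Call:
{"name": "servo_tool", "arguments": {"motion": [[0,0,0,3,0,0,0],[0,0,0,2.5,0,0,0],[0,0,0,1.5,0,0,0],[0,0,0,0.8,0,0,0]]}}

```text
time: 5.8
tool_pos: [506.5, 96.3, 132.0]
tcp_rot: [179.9, -0.0, 105.5]
ft_force: [-5.1, -0.2, 10.1]
finger_gap: -0.2
```

Call:
{"name": "servo_tool", "arguments": {"motion": [[0,0,0,1,0,0,0]]}}

```text
time: 5.9
tool_pos: [506.5, 96.3, 132.0]
tcp_rot: [179.9, -0.0, 105.5]
ft_force: [-5.1, -0.2, 10.2]
finger_gap: 0.3
```

Call:
{"name": "servo_tool", "arguments": {"motion": [[0,0,0,-8,0,0,0],[0,0,0,-10,0,0,0],[0,0,0,-10,0,0,0],[0,0,25,0,0,0,0],[0,0,25,0,0,0,0],[0,0,9,0,0,0,0],[0,0,0,0,0,0,0],[0,0,0,0,0,0,0]]}}

```text
time: 6.7
tool_pos: [565.3, 112.4, 165.7]
tcp_rot: [179.8, 0.0, 105.5]
ft_force: [0.1, 0.3, 0.1]
finger_gap: -0.0
```

```bash
python3 -c "
from h import *
need([565.3,112.5,139])"
```

```text
t 6.7 pos [565.3 112.4 165.7] rot [1.7978e+02 3.0000e-02 1.0554e+02] F [0.1 0.3 0.1] gap -0.0
shift tool [ 0.1 -0.1 26.7] turn [ 0.0038  0.0005 -0.0005]
```

Call:
{"name": "servo_tool", "arguments": {"motion": [[0,0,0,10,0.003,0,0],[0,0,0,10,0,0,0],[0,0,0,5,0,0,0],[0,0,0,0,0,0,0]]}}

```text
time: 7.1
tool_pos: [562.8, 111.8, 137.7]
tcp_rot: [-179.9, 0.0, 105.5]
ft_force: [0.5, -0.1, 1.5]
finger_gap: -0.1
```

Call:
{"name": "servo_tool", "arguments": {"motion": [[0,0,0,3,0,0,0],[0,0,0,2.5,0,0,0],[0,0,0,1.5,0,0,0],[0,0,0,1,0,0,0]]}}

```text
time: 7.5
tool_pos: [563.0, 111.8, 132.0]
tcp_rot: [-180.0, 0.0, 105.5]
ft_force: [-5.7, -1.0, 10.3]
finger_gap: 0.1
```

Call:
{"name": "servo_tool", "arguments": {"motion": [[0,0,0,1,0,0,0]]}}

```text
time: 7.6
tool_pos: [563.0, 111.8, 132.0]
tcp_rot: [-180.0, 0.0, 105.5]
ft_force: [-5.3, -0.4, 8.5]
finger_gap: 0.2
```

All three keys reached their stop. I'll lift clear, move above the handle and open the gripper.

Call:
{"name": "servo_tool", "arguments": {"motion": [[0,0,0,-10,0,0,0],[0,0,0,-35,0,0,0],[60,0,0,-40,0,0,0],[60,-30,-10,-10,0,0,0],[60,-40,-20,0,0,0,0],[60,-40,-20,0,0,0,0],[60,-30,-20,0,0,0,0],[60,0,-20,0,0,0,0],[60,0,0,0,0,0,0],[60,0,0,0,0,0,0]]}}

```text
time: 8.6
tool_pos: [513.6, -52.7, 236.8]
tcp_rot: [179.7, 0.3, 105.7]
ft_force: [0.2, -0.2, 0.2]
finger_gap: 60.0
```

```bash
python3 - <<'E'
from h import *
need([500.2,-62,210])
im=snapshot("wrist");cv2.imwrite("pics/w2.png",im)
E
```

```text
t 8.6 pos [513.6 -52.7 236.8] rot [179.71   0.25 105.66] F [ 0.2 -0.2  0.2] gap 60.0
shift tool [ -5.2 -15.6  26.7] turn [0.0051 0.0044 0.0015]
```

View pics/w2.png

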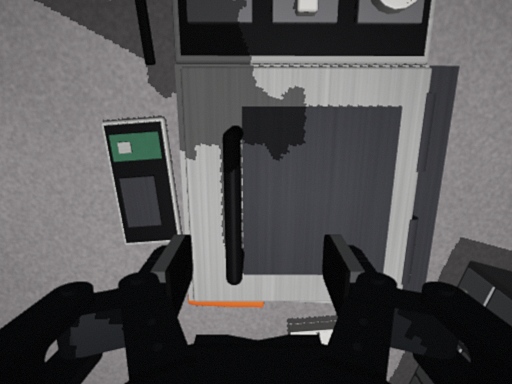

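The handle runs from (232,130) to (235,280) in the wrist view, between the open fingers but left of their mid-line.

```bash
python3 - <<'E'
from h import *
s=sense();p=camera_params("wrist");T=p['tool_from_camera'];R=Ro.from_euler('xyz',s['tcp_rot'],degrees=True)
c=s['tool_pos']+R.apply(T[:3,3])
for u,v in((232,126),(235,284),(233.5,205)):
    d=R.apply(T[:3,:3]@[(u-p['cx'])/p['fx'],(v-p['cy'])/p['fy'],1]);X=c+d*(166.5-c[2])/d[2];print(X.round(1), R.inv().apply(X-s['tool_pos']).round(1))
E
```

```text
[484.9  -5.8 166.5] [ 53.  -15.5  70. ]
[ 515.3 -115.3  166.5] [-60.6 -15.7  70.5]
[499.1 -56.9 166.5] [  0.  -15.6  70.2]
```

Call:
{"name": "servo_tool", "arguments": {"motion": [[60,-5,-15.5,5,0.005,0.004,0],[60,0,0,12,0,0,0],[60,0,0,0,0,0,0],[60,0,0,0,0,0,0]]}}

```text
time: 9.05
tool_pos: [502.5, -58.6, 219.1]
tcp_rot: [179.9, -0.0, 105.9]
ft_force: [0.5, 0.3, 0.8]
finger_gap: 60.2
```

Call:
{"name": "servo_tool", "arguments": {"motion": [[60,-1.5,-2,15,0,0,0],[60,0,0,15,0,0,0],[60,0,0,15,0,0,0],[60,0,0,12,0,0,0],[60,0,0,6,0,0,0],[60,0,0,0,0,0,0],[60,0,0,0,0,0,0]]}}

```text
time: 9.75
tool_pos: [500.7, -58.9, 148.5]
tcp_rot: [-179.9, -0.1, 106.0]
ft_force: [0.1, 0.6, -0.2]
finger_gap: 59.8
```

```bash
python3 -c "
from h import *
need([500,-61,148])"
```

```text
t 9.75 pos [500.7 -58.9 148.5] rot [-1.7993e+02 -1.1000e-01  1.0603e+02] F [ 0.1  0.6 -0.2] gap 59.8
shift tool [-1.8 -1.3  0.5] turn [-0.0012 -0.002   0.008 ]
```

Call:
{"name": "servo_tool", "arguments": {"motion": [[20,0,-1,0,0,0,0.006],[0,0,0,0,0,0,0],[0,0,0,0,0,0,0],[0,0,0,0,0,0,0],[0,0,0,0,0,0,0],[0,0,0,0,0,0,0]], "force": 50}}

```text
time: 10.35
tool_pos: [498.5, -60.2, 150.6]
tcp_rot: [-179.8, -0.1, 105.6]
ft_force: [0.8, -0.1, -1.4]
finger_gap: 9.9
```

```bash
python3 - <<'E'
from h import *
need([500,-61,148])
for i in range(5,50,5):
    a=np.radians(17.78+i);b=np.radians(17.78+i-5)
    print(i,"back dy",round(152.3*(np.cos(b)-np.cos(a)),1),"up",round(152.3*(np.sin(a)-np.sin(b)),1))
E
```

```text
t 10.35 pos [498.5 -60.2 150.6] rot [-1.7979e+02 -6.0000e-02  1.0562e+02] F [ 0.8 -0.1 -1.4] gap 9.9
shift tool [-1.2  1.3  2.6] turn [-0.0037 -0.0011  0.0008]
5 back dy 4.6 up 12.5
10 back dy 5.7 up 12.0
15 back dy 6.7 up 11.5
20 back dy 7.7 up 10.8
25 back dy 8.6 up 10.1
30 back dy 9.4 up 9.3
35 back dy 10.2 up 8.5
40 back dy 10.9 up 7.6
45 back dy 11.5 up 6.6
```

Call:
{"name": "servo_tool", "arguments": {"motion": [[0,0,2.2,-6.3,0,0,0],[0,0,2.4,-6.2,0,0,0],[0,0,2.8,-6,0,0,0],[0,0,3,-6,0,0,0],[0,0,3.3,-5.8,0,0,0],[0,0,0,0,0,0,0]], "force": 50}}

```text
time: 10.95
tool_pos: [511.0, -56.7, 181.6]
tcp_rot: [-179.5, -0.1, 105.6]
ft_force: [-1.4, 0.4, -4.6]
finger_gap: 9.9
```

```bash
cat >> h.py <<'E'
def lid(ref=(498.5,-60.2,150.6)):
    d=sense()['tool_pos']-ref;r=np.radians(15.57)
    b=d[0]*np.cos(r)+d[1]*np.sin(r);l=-d[0]*np.sin(r)+d[1]*np.cos(r)
    x,z=145-b,46.5+d[2]
    print('back',b.round(1),'lateral',l.round(1),'up',d[2].round(1),'angle',(np.degrees(np.arctan2(z,x))-17.78).round(1),'rad',np.hypot(x,z).round(1))
E
python3 -c "
from h import *
need([500,-61,148]);lid()"
```

```text
t 10.95 pos [511.  -56.7 181.6] rot [-1.7948e+02 -1.0000e-01  1.0560e+02] F [-1.4  0.4 -4.6] gap 9.9
shift tool [ -1.3 -11.5  33.8] turn [-0.0091 -0.0018  0.0005]
back 13.0 lateral 0.0 up 31.0 angle 12.7 rad 153.1
```

The lid is following: 12.7°, with a 4.6 N downward pull.

Call:
{"name": "servo_tool", "arguments": {"motion": [[0,0,3.4,-5.8,-0.004,0,0],[0,0,3.6,-5.6,-0.004,0,0],[0,0,3.8,-5.4,0,0,0],[0,0,4.1,-5.2,0,0,0],[0,0,4.3,-5,0,0,0],[0,0,0,0,0,0,0]]}}

```text
time: 11.55
tool_pos: [530.8, -51.1, 210.7]
tcp_rot: [-179.9, -0.1, 105.6]
ft_force: [-1.5, -1.2, -4.2]
finger_gap: 9.8
```

```bash
python3 -c "
from h import *
need([500,-61,148]);lid()"
```

```text
t 11.55 pos [530.8 -51.1 210.7] rot [-1.799e+02 -1.200e-01  1.056e+02] F [-1.5 -1.2 -4.2] gap 9.8
shift tool [ -1.3 -32.2  62.8] turn [-0.0017 -0.002   0.0005]
back 33.5 lateral 0.1 up 60.1 angle 25.9 rad 154.2
```

Call:
{"name": "servo_tool", "arguments": {"motion": [[0,0,4.8,-4.6,0,0,0],[0,0,5,-4.4,0,0,0],[0,0,5,-4,0,0,0],[0,0,5.2,-3.8,0,0,0],[0,0,5,-3.3,0,0,0],[0,0,0,0,0,0,0]]}}

```text
time: 12.15
tool_pos: [553.3, -44.9, 232.5]
tcp_rot: [-179.5, -0.1, 105.6]
ft_force: [-0.8, -1.1, -5.5]
finger_gap: 10.1
```

```bash
python3 -c "
from h import *
need([500,-61,148]);lid()"
```

```text
t 12.15 pos [553.3 -44.9 232.5] rot [-1.7951e+02 -1.3000e-01  1.0558e+02] F [-0.8 -1.1 -5.5] gap 10.1
shift tool [ -1.4 -55.   85. ] turn [-0.0086 -0.0023  0.0001]
back 56.9 lateral 0.0 up 81.9 angle 37.8 rad 155.7
```

Call:
{"name": "servo_tool", "arguments": {"motion": [[0,0,4.5,-2.8,-0.004,0,0],[0,0,4.5,-2.6,-0.004,0,0],[0,0,2,-1,0,0,0],[0,0,0,0,0,0,0],[0,0,0,0,0,0,0]]}}

```text
time: 12.65
tool_pos: [562.1, -42.5, 238.8]
tcp_rot: [-179.7, -0.2, 105.6]
ft_force: [-4.4, -2.2, -2.9]
finger_gap: 9.9
```

```bash
python3 -c "
from h import *
need([500,-61,148]);lid()
for n,a,b in(('side',(60,180),(260,340)),('top',(90,160),(260,340))):
    im=snapshot(n); c=im[60:300,180:340] if n=='side' else im[100:260,160:330]
    cv2.imwrite(f'pics/{n}3.png',cv2.convertScaleAbs(cv2.resize(c,None,fx=2.5 if n=='side' else 3.5,fy=2.5 if n=='side' else 3.5,interpolation=cv2.INTER_CUBIC),alpha=1.4))
"
```

```text
t 12.65 pos [562.1 -42.5 238.8] rot [-1.7970e+02 -1.6000e-01  1.0556e+02] F [-4.4 -2.2 -2.9] gap 9.9
shift tool [ -1.5 -64.3  91.1] turn [-0.0053 -0.0028 -0.0002]
back 66.0 lateral 0.0 up 88.2 angle 41.8 rad 156.1
```

View pics/side3.png

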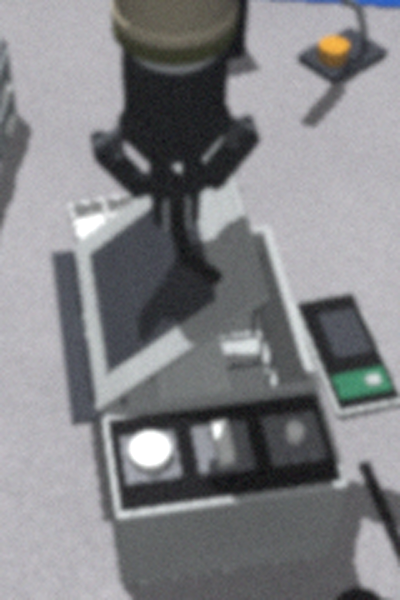

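View pics/top3.png

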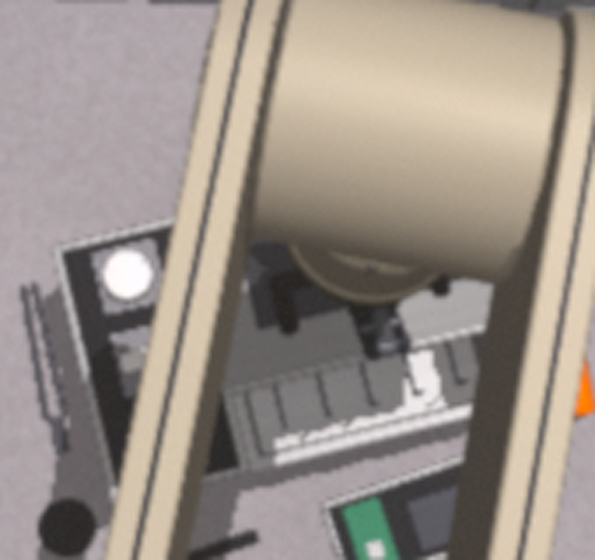

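The lid is up and still held. Its left front corner in the side crop is at about (190,338), with the hinge corner near (97,405). I'll compute the angle from rays onto the plane of the lid's side edge.

```bash
python3 - <<'E'
from h import *
r=np.radians(15.57);ox=np.array([np.cos(r),np.sin(r),0]);oy=np.array([-ox[1],ox[0],0])
P0=np.array([508.2,96.5,0]);H=P0+95*ox-52*oy+[0,0,120]
hb=np.array([499.5,-61,166.5])+145*ox-[0,0,46.5]
print("hinge x own, from keys 95ish; from bar:",(hb-P0)@ox)
for q in((190,335),(193,340),(186,345),(97,405)):
    u,v=(q[0]+.5)/2.5-.5+180,(q[1]+.5)/2.5-.5+60
    c,d=ray("side",u,v);X=c+d*((H-c)@oy)/(d@oy);e=X-H
    print(q,'front',round(-e@ox,1),'up',round(e[2],1),'len',round(np.hypot(e@ox,e[2]),1),'ang',np.degrees(np.arctan2(e[2],-e@ox)).round(1))
from scipy.optimize import least_squares
D=np.array([(0,0),(13,31),(33.5,60.1),(56.9,81.9),(66,88.2)])
f=lambda p:np.hypot(p[0]-D[1:,0],p[1]+D[1:,1])-152.3
p=least_squares(f,[145,46.5]).x;print(p,f(p).round(2),np.degrees(np.arctan2(p[1]+88.2,p[0]-66))-17.78)
im=snapshot("side")[130:250,200:320];cv2.imwrite('pics/s4.png',cv2.convertScaleAbs(cv2.resize(im,None,fx=5,fy=5,interpolation=cv2.INTER_CUBIC),alpha=1.8))
E
```

```text
hinge x own, from keys 95ish; from bar: 94.34382480162652
(190, 335) front 75.9 up 90.9 len 118.4 ang 50.1
(193, 340) front 78.4 up 84.1 len 115.0 ang 47.0
(186, 345) front 72.9 up 78.9 len 107.4 ang 47.3
(97, 405) front -1.6 up 13.4 len 13.5 ang 96.6
[147.60913878  40.4720524 ] [ 0.11 -0.2   0.03  0.07] 39.835439310576234
```

View pics/s4.png

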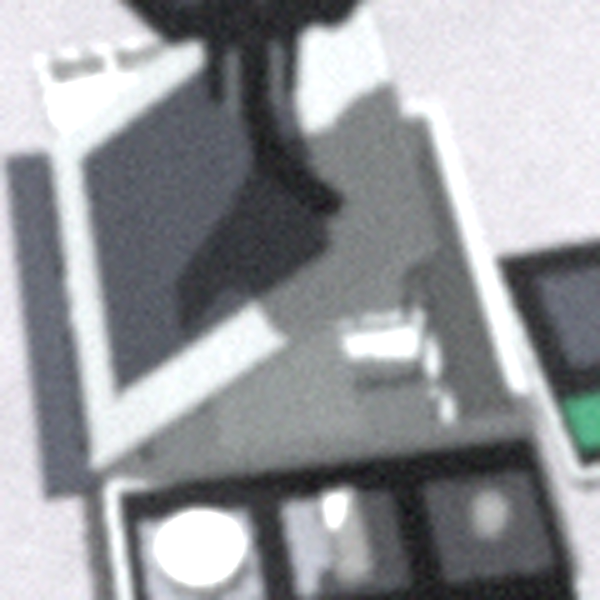

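In this enhanced crop the lid's front part is in shadow. Its left edge runs from the hinge corner (95,465) through (285,340) to the true front-left corner at about (440,242). The black handle's left end is at about (337,203).

```bash
python3 - <<'E'
from h import *
r=np.radians(15.57);ox=np.array([np.cos(r),np.sin(r),0]);oy=np.array([-ox[1],ox[0],0])
P0=np.array([508.2,96.5,0]);H=P0+95*ox+[0,0,120]
def ev(q,yo):
    u,v=(q[0]+.5)/5-.5+200,(q[1]+.5)/5-.5+130
    h=H+oy*(yo-100);c,d=ray("side",u,v);X=c+d*((h-c)@oy)/(d@oy);e=X-h
    print(q,yo,'front',round(-e@ox,1),'up',round(e[2],1),'len',round(np.hypot(e@ox,e[2]),1),'ang',np.degrees(np.arctan2(e[2],-e@ox)).round(1))
ev((440,242),48);ev((436,248),48);ev((395,88),-148);ev((285,340),48);ev((95,465),48);ev((337,203),6);ev((332,207),3)
p=camera_params("side")
for A in(38,40,42,44,46):  # predicted corner/handle-end pixels
    o=[]
    for L,z,yo in((185,6,48),(185,6,-148),(145,46.5,4)):
        a=np.radians(A);X=H+oy*(yo-100)-ox*(L*np.cos(a)-z*np.sin(a))+[0,0,L*np.sin(a)+z*np.cos(a)]
        x=np.array(p['R'])@X+p['t'];u,v=x[:2]/x[2]*p['fx']+[p['cx'],p['cy']];o.append((round((u-200)*5+2),round((v-130)*5+2)))
    print(A,o)
E
```

```text
(440, 242) 48 front 137.4 up 126.6 len 186.8 ang 42.7
(436, 248) 48 front 136.0 up 123.4 len 183.7 ang 42.2
(395, 88) -148 front 167.2 up 14.2 len 167.7 ang 4.8
(285, 340) 48 front 77.9 up 78.2 len 110.4 ang 45.1
(95, 465) 48 front -1.5 up 10.2 len 10.3 ang 98.5
(337, 203) 6 front 105.8 up 108.7 len 151.7 ang 45.8
(332, 207) 3 front 104.5 up 103.3 len 146.9 ang 44.6
38 [(450, 254), (353, -74), (287, 176)]
40 [(441, 247), (344, -82), (276, 172)]
42 [(430, 240), (335, -89), (265, 168)]
44 [(419, 234), (325, -96), (253, 165)]
46 [(408, 228), (315, -103), (241, 162)]
```

The front corner, at length 186.8 against 185 expected, gives about 40.5°. The arc fit gives 39.8° and plain kinematics 41.8°. I need about +4.5°, so the target is roughly back 76.5, up 94.

Call:
{"name": "servo_tool", "arguments": {"motion": [[0,0,4,-2.3,-0.004,0,0],[0,0,4,-2,0,0,0],[0,0,2,-1,0,0,0],[0,0,0,0,0,0,0],[0,0,0,0,0,0,0]]}}

```text
time: 13.3
tool_pos: [571.2, -39.9, 244.6]
tcp_rot: [-179.9, -0.2, 105.5]
ft_force: [-3.5, -2.1, -2.3]
finger_gap: 10.0
```

```bash
python3 - <<'E'
from h import *
lid();need([500,-61,148])
im=snapshot("side")[130:250,200:320];cv2.imwrite('pics/s5.png',cv2.convertScaleAbs(cv2.resize(im,None,fx=5,fy=5,interpolation=cv2.INTER_CUBIC),alpha=2.2))
E
```

```text
back 75.5 lateral 0.0 up 94.0 angle 45.9 rad 156.8
t 13.3 pos [571.2 -39.9 244.6] rot [-1.7990e+02 -1.7000e-01  1.0554e+02] F [-3.5 -2.1 -2.3] gap 10.0
shift tool [ -1.5 -74.1  96.7] turn [-0.0017 -0.003  -0.0005]
```

View pics/s5.png

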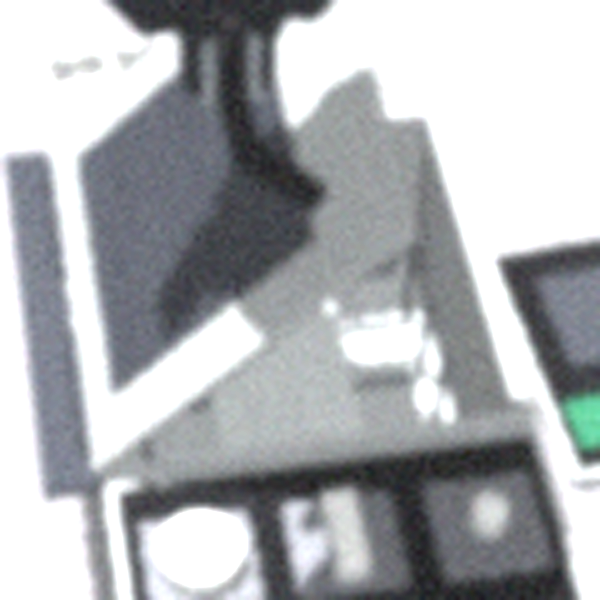

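The lid's front-left corner is now at about (415,233). My prediction for that corner was (419,234) at 44° and (408,228) at 46°, so the lid is at about 44.7°. Next I'll check that it stays steady under the held target, then hand in.

```bash
python3 - <<'E'
from h import *
lid()
for i in range(20): snapshot("side")
lid();s=sense();print(s['time'],s['ft_force'].round(1),s['finger_gap'],abs(s['qd']).max())
hand_in()
E
```

```text
back 75.4 lateral 0.0 up 94.0 angle 45.9 rad 156.8
back 75.4 lateral 0.0 up 94.0 angle 45.9 rad 156.8
14.35 [-3.4 -0.8 -1.2] 10.060439758353999 0.06707597372755349
the job is handed in; nothing more can be done
```

The cleaner is shut down as asked. With the lid shut I pressed the small round key, then the bar, then the large round key, letting each spring back. I then gripped the lid handle, raised it to about 45° and handed in at 14.35 s (limit 56 s) with the lid still held.

- **Keys:** each press stopped at z = 132, about 6 mm below the key top, with 8.5 to 12.5 N on the tool against the 4.3 N that holds a key fully down. I saw no stray contact in the force readings or pictures. I have no direct reading of the key joints. I took their spring-back as given, having lifted well clear after each press.
- **Lid angle:** the estimates do not fully agree. The lid corner in the side camera gives about 44.7°, tool travel alone gives 45.9°, and an arc fitted to the earlier part of the lift puts it nearer 44°. The handle's apparent radius read 157 mm against 152 mm nominal. I trusted the camera corner and the fit, and suspect the bar slipped a few millimetres in the pads.
- **Holding steady:** over 1 s before handing in, the tool pose did not change, and the grip stayed closed on the handle at about 10 mm opening.

I did not separately re-measure the other bench items after the job. Nothing touched them along the way as far as the pictures and forces show.

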